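# Stop the router and light up its bit

## Task

First stop the router by pressing the red stop pedal fully down to its stop, and let it come back up. Then draw the orange inspection lamp out of its holder, tip it to slant about halfway between upright and level with its lens low, and aim it at the blue router bit with the lens about 10 cm from the bit, touching the bit with neither lamp nor gripper. Finish while still holding the lamp there, motionless and clear in the air, and leave all the other things where they are.

Things in the scene. Friction and masses are not known exactly. Their poses are not given: they have to be found in the camera images.
- pedal (a joint): angle of the stop pedal about its hinge: 0 = up (at rest), 0.26 rad = down on its stop. A spring returns it when let go; at the pad the push needed grows from about 3 N to about 9 N at the stop
- pedal_pad (a point): middle of the ribbed pad on top of the red pedal, where to press. Red plate 115 long, 70 wide, 7 thick, hinged at its far end (+x of this point's frame, hinge axis along its y, 80 away horizontally and 30 below this point), sloping up to its free end on the -x side; the free end is 27 further to -x. When the pedal is at rest this point stands 64 above the table; at the stop it is about 22 lower. The grey base beneath is 140 x 90 (sizes in mm)
- holder: lamp holder fixed to the table: grey round foot 84 across and 12 thick, with an upright black tube, open at the top, outside diameter 49, bore 39, rim 75 above the table. Origin: centre of the underside, z up (sizes in mm)
- lamp: orange round torch-shaped inspection lamp with black bands, 175 long, 160 g (may vary), standing lens down in the holder with its lens 12 above the table, 100 of it sticking out above the rim and its tail 187 above the table. Origin: centre of the lens; z runs along the lamp from lens to tail. Head 34 across up to 35 from the lens, tapering to a 27 wide round barrel from 50 to 175 (sizes in mm)
- beam_spot (a point): point on the lamp's axis 100 in front of its lens (the light shines along the lamp's -z) (sizes in mm)
- bit_mid (a point): middle of the blue router bit (24 across, 22 tall) that stands up from the dark insert plate in front of the fence; this point is 26 above the table, the bit's top 37 (sizes in mm)
- router: router station fixed to the table: dark insert plate 200 x 260, 3 thick, with the bit; behind the bit (+x) a wooden-faced fence along y, its face 58 beyond the bit, 45 high, with a 70 wide gap at the bit, and a 60 high black dust port. Origin: on the table at the bit's axis, x from the bit to the fence (sizes in mm)
- bit: the blue router bit; origin on its axis at table height (sizes in mm)
- wrench: steel collet wrench lying flat on the table by the left half of the fence, a bystander (sizes in mm)
- offcut: pale wooden offcut, 50 x 140 x 22, lying by the right half of the fence, a bystander (sizes in mm)
- glue: yellow glue bottle, 60 across, 170 tall, standing at the left, a bystander (sizes in mm)
- tape: yellow and black tape measure, 70 x 35 x 65, at the right, a bystander (sizes in mm)
- pencil: flat green carpenter's pencil, 150 long, lying on the robot's side of the stop pedal, a bystander (sizes in mm)
- push_block: yellow push block with a black handle, 60 x 150, 71 tall, on the robot's side of the lamp holder, a bystander (sizes in mm)
- square: try square lying flat, wooden stock 120 long, steel blade, at the left, a bystander (sizes in mm)

How it is judged:
By the outcome, as a careful person would: the job done as asked, in the order asked, and still so for the second after the job is handed in, while the arm keeps its last pose, push and grip.
It also fails if it takes over 54 s, if anything falls off the work surface, if the arm or the gripper's body presses on something with over 40 N, if the wrist force passes 120 N, or if a joint passes its speed limit or range.

## Robot

A 6-joint arm with a two-finger parallel gripper is mounted at the origin on the work surface. World frame = base frame: x ahead of the robot, y to its left, z up, the work surface at z = 0. Lengths are in mm, angles in rad, forces in N, time in s.
With the tool pointing down it reaches from about 300 to 775 mm from the base axis. Payload 14.6 kg.
Tool frame: the origin (TCP) lies at the very end of the fingers, on their centre line; the grasp point (between the pads) lies 19 mm behind it (bot.hold_point_z is the distance from the TCP to the grasp point, in mm); z points along the fingers, y is the direction in which the jaws open and shut (so a half turn about z gives the same grasp; the last joint's range is limited). The gripper opens to 85 mm and grips with 20 to 120 N. Pads are 22 mm wide; open, the fingers measure 114 mm over their backs; the gripper's body (76 mm by 85 mm) begins 54 mm behind the grasp point. The pads swing forward as they close: fully open they stand 13 mm farther back than shut.
Start: joints at [1.208, 0.3, 1.521, -0, 1.321, -0.067], TCP at [160.325, 526.104, 231.281] pointing down, gripper open.
Joint ranges: [-3.03, 3.03], [-0.79, 2.21], [0.23, 2.52], [-1.04, 4.18], [0, 3.07], [-2.55, 2.55]. Speed limits (rad/s): [2.22, 2.22, 2.57, 3.14, 3.14, 3.14].

## Interface

Orientations are given as a unit quaternion [w, x, y, z].
In Python, from bench import bot, imaging gives the robot as it stands. The module is installed in compiled form; this text tells all that it offers.
- The arm moves only by the tool apply_moves, never from a script. Its argument "plan" is a list of rows, each a list of 7 numbers: the shift along the tool's x, y, z scaled (see below), then the turn, a rotation vector about the tool's x, y, z scaled (see below), then the opening, from 0 (shut) to 1 (fully open). In form: [[dx, dy, dz, rx, ry, rz, gripper], ...]. A call has 1 to 12 rows; each row is the pose to reach, as a shift and turn from the pose commanded when the call began, along the tool's axes at that moment, turning the shorter way round; what a row does not reach only later rows make up. The controller multiplies each number of a shift by 400 mm and each number of a turn by pi rad. A row lasts 1/10 s, in which the tool goes at most 50 mm and 8.59 degrees, less where a joint would pass 70% of its speed; a pose out of reach is approached as far as the arm can. A call with a number of a shift or a turn outside -1 to 1 is refused whole. A call with a gripper value outside its range is refused whole. The fingers move at their own pace and stop on an object; "grip_force" is the grip in N (left out, the last holds). Time passes only in rows, so rows that repeat a pose let the fingers close. It gives the time, the measured TCP pose, the force and the opening at its end, in the units of the state.
- bot.get_obs(): the state, without advancing time (a new reading comes with each control period).
- imaging.capture(name): name is "scene" or "top"; returns the picture (400x640x3 uint8, red, green, blue); there is no depth.
- imaging.camera_model(name): a dict with "vfov" (degrees; the focal length in pixels is half the picture's height over the tangent of half this angle, whatever the lens; pixels are square), "cx", "cy" (the principal point, pixels), "k1" (the pictures are not rectified: a ray, as slopes to the right and down, at radius r is drawn at 1 + k1 r^2 times it, then the intrinsics apply), "T" (4x4, takes a point from camera to world coordinates). Camera axes: x right, y down, z forward; pixel columns grow to the right and rows downward; lengths in mm; the calibration is good to about 2 mm. A picture is of the moment at which its call begins. camera_model takes no time and is no camera call.
- bot.finish_job(): hands the job in, once; it reports no verdict.
The state is a dict: "time": time; "qpos": joint angles; "joint_velocities": joint speeds; "tau": joint torques, N m; "ee_pos": TCP position; "tcp_rot": TCP orientation; "force": force on the tool from outside, world axes, zero at the start; "torque": the same for the moment, N m; "grip_width": finger opening in mm.
Only numpy, scipy, OpenCV 4.12 (cv2) and the standard library are available. Lean on these libraries where they do the work, as an engineer would, in place of code of your own. Each camera call takes 0.05 s, during which the arm holds its last target. There are 200 camera calls.

## Working session

There is one attempt and no reset: what is moved stays moved. The work goes in short steps, Python scripts to look and compute and a tool call to move; the robot and the scene stay as the last step left them, time stands still between calls to the robot, and variables do not carry over. Pictures are saved under pics/ and viewed, about 8 in all and at most 12, crops included, and the job is handed in when it is done.

Besides the shell and the picture viewer there is one more tool, called after ">>>" as a command line: name --pt "numbers of a row" for each row, then --argument value for the rest. apply_moves: Moves the arm, as the interface text tells. Its arguments: {"type":"object","properties":{"plan":{"type":"array"},"grip_force":{"type":"number"}},"required":["plan"]}

```bash
mkdir -p pics
cat > h.py <<'E'
import numpy as np, cv2
from bench import bot, imaging
def cam(n):
    m=imaging.camera_model(n); f=200/np.tan(np.radians(m['vfov'])/2); return m,f,np.array(m['T'])
def ray(n,u,v):
    m,f,T=cam(n); d=np.array([(u-m['cx'])/f,(v-m['cy'])/f]); s=d.copy()
    for _ in range(30): s=d/(1+m['k1']*(s@s))
    return T[:3,3],T[:3,:3]@np.array([s[0],s[1],1])
def atz(n,u,v,z):
    o,d=ray(n,u,v); return o+d*(z-o[2])/d[2]
def proj(n,p):
    m,f,T=cam(n); c=T[:3,:3].T@(np.array(p,float)-T[:3,3]); s=c[:2]/c[2]; s=s*(1+m['k1']*(s@s)); return f*s+[m['cx'],m['cy']]
def tri(a,b):
    A=0;B=0
    for n,u,v in (a,b):
        o,d=ray(n,u,v); d=d/np.linalg.norm(d); P=np.eye(3)-np.outer(d,d); A=A+P; B=B+P@o
    return np.linalg.solve(A,B)
def snap(n,f):
    i=imaging.capture(n); cv2.imwrite('pics/'+f,i[...,::-1]); return i
E
python3 - <<'E'
from h import *
np.set_printoptions(precision=4,suppress=True)
for n in('scene','top'):
    snap(n,n+'1.png'); m=imaging.camera_model(n); print(n,m)
print(bot.get_obs())
E
```

```text
scene {'vfov': 54.40246663726434, 'cx': 328.2546409380966, 'cy': 197.80299030030102, 'k1': -0.023335508669263254, 'T': array([[  -0.7222,    0.3747,   -0.5813, 1193.5929],
       [   0.6915,    0.4083,   -0.5959,  716.3939],
       [   0.014 ,   -0.8324,   -0.554 ,  675.9426],
       [   0.    ,    0.    ,    0.    ,    1.    ]])}
top {'vfov': 47.727442927731815, 'cx': 310.8143028809296, 'cy': 204.43959899997648, 'k1': -0.07307620062532488, 'T': array([[   0.0079,   -0.9922,    0.1246,  310.2008],
       [  -0.9999,   -0.0087,   -0.0054,    7.3519],
       [   0.0064,   -0.1246,   -0.9922, 1503.5097],
       [   0.    ,    0.    ,    0.    ,    1.    ]])}
{'time': 0.1, 'qpos': array([ 1.2084,  0.3004,  1.5215,  0.0001,  1.3207, -0.0666]), 'joint_velocities': array([-0.0012, -0.0011, -0.0014, -0.001 , -0.0001,  0.0009]), 'tau': array([  0.0009, -54.4375, -36.2376,  -0.0001,   0.0031,   0.    ]), 'ee_pos': array([160.2451, 525.9217, 230.7624]), 'tcp_rot': array([-0.0001,  0.1474,  0.9891, -0.0005]), 'force': array([-0.9783, -0.8516,  0.454 ]), 'torque': array([ 0.0211, -0.0068,  0.0495]), 'grip_width': 85.29752351813927}
```

View pics/scene1.png

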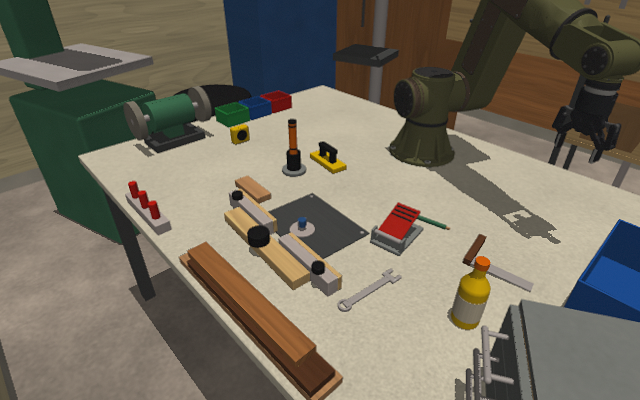

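View pics/top1.png

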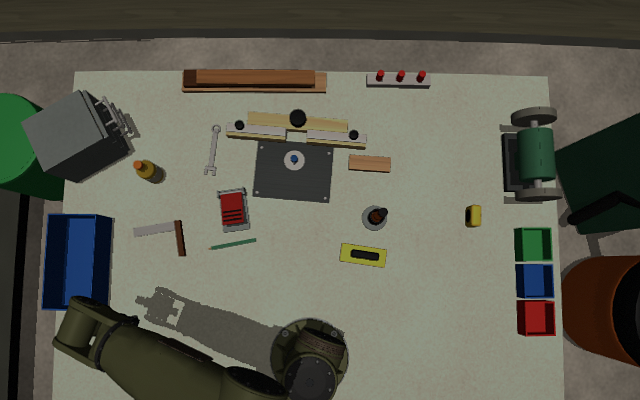

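The scene view shows the pedal near (397,227), the lamp near (292,140) and the bit near (302,223). In the top view they are near (233,209), (381,212) and (294,159). Next I segment by colour and enlarge crops.

Run:
```python
from h import *
np.set_printoptions(precision=1,suppress=True)
def seg(n,box,cond):
    i=cv2.imread('pics/'+n+'1.png')[...,::-1].astype(int); x0,y0,x1,y1=box
    r,g,b=[i[y0:y1,x0:x1,k] for k in range(3)]
    v,u=np.nonzero(cond(r,g,b)); return u+x0,v+y0
blue=lambda r,g,b:(b>r+35)&(b>g+15); red=lambda r,g,b:(r>110)&(g<60)&(b<60); org=lambda r,g,b:(r>120)&(g>40)&(g<0.7*r)&(b<70)&(r>1.6*g)
bt=seg('top',(280,145,310,172),blue); bs=seg('scene',(285,205,320,240),blue)
print('bit',[ (len(a[0]),a[0].mean(),a[1].mean(),a[0].min(),a[0].max(),a[1].min(),a[1].max()) for a in(bt,bs)])
print(tri(('top',bt[0].mean(),bt[1].mean()),('scene',bs[0].mean(),bs[1].mean())), atz('top',bt[0].mean(),bt[1].mean(),30), atz('scene',bs[0].mean(),bs[1].mean(),26))
for n,box in(('top',(215,185,252,235)),('scene',(365,195,430,250))):
    u,v=seg(n,box,lambda r,g,b:(r>90)&(g<0.45*r)&(b<0.45*r)); pts=np.stack([u,v],1).astype(np.float32)
    q=cv2.boxPoints(cv2.minAreaRect(pts)); h=cv2.convexHull(pts)[:,0]; q2=cv2.approxPolyDP(h,4,True)[:,0]
    print('red',n,len(u),u.mean(),v.mean(),q.tolist(),q2.tolist()); print(atz(n,u.mean(),v.mean(),64))
ot=seg('top',(360,195,395,230),org); os=seg('scene',(280,115,305,160),org)
for n,a in(('top',ot),('scene',os)): print('lamp',n,len(a[0]),a[0].min(),a[0].max(),a[1].min(),a[1].max())
T=cv2.imread('pics/top1.png');S=cv2.imread('pics/scene1.png')
c=lambda I,u,v:cv2.resize(I[v-28:v+28,u-38:u+38],None,fx=5,fy=5,interpolation=cv2.INTER_CUBIC)
cv2.imwrite('pics/crop1.png',np.vstack([np.hstack([c(T,233,209),c(T,375,213)]),np.hstack([c(S,397,227),c(S,292,148)])]))
```

```text
bit [(34, np.float64(293.6470588235294), np.float64(157.8235294117647), np.int64(291), np.int64(296), np.int64(155), np.int64(161)), (62, np.float64(301.7903225806452), np.float64(221.20967741935485), np.int64(298), np.int64(305), np.int64(217), np.int64(227))]
[650.8  57.7  31.6] [651.2  57.7  30. ] [646.1  52.1  26. ]
red top 475 231.34105263157895 206.03157894736842 [[219.80001831054688, 193.60000610351562], [240.32415771484375, 191.8896484375], [242.87588500976562, 222.51034545898438], [222.35174560546875, 224.220703125]] [[242.0, 221.0], [223.0, 224.0], [221.0, 195.0], [240.0, 192.0]]
[483.6 254.7  64. ]
red scene 722 398.5595567867036 221.70221606648198 [[378.5384521484375, 228.69227600097656], [399.15380859375, 197.7692108154297], [419.92303466796875, 211.61537170410156], [399.30767822265625, 242.53843688964844]] [[419.0, 211.0], [401.0, 239.0], [379.0, 229.0], [398.0, 203.0]]
[494.1 263.7  64. ]Traceback (most recent call last):
  File "<stdin>", line 16, in <module>
    return umr_minimum(a, axis, None, out, keepdims, initial, where)
ValueError: zero-size array to reduction operation minimum which has no identity
```

Run:
```python
from h import *
np.set_printoptions(precision=1,suppress=True)
for a in [('top',223,224.5,74),('top',242.5,221.5,74),('top',221,194.5,34),('top',240,191.5,34),('scene',398,202.5,74),('scene',419.5,211,74),('scene',379,229,34),('scene',401,239.5,34)]: print(a,atz(*a))
T=cv2.imread('pics/top1.png');S=cv2.imread('pics/scene1.png')
c=lambda I,u,v:cv2.resize(I[v-28:v+28,u-38:u+38],None,fx=5,fy=5,interpolation=cv2.INTER_CUBIC)
cv2.imwrite('pics/crop1.png',np.vstack([np.hstack([c(T,233,209),c(T,375,213)]),np.hstack([c(S,397,227),c(S,292,148)])]))
```

```text
('top', 223, 224.5, 74) [423.1 277.8  74. ]
('top', 242.5, 221.5, 74) [433.2 216.   74. ]
('top', 221, 194.5, 34) [525.1 295.1  34. ]
('top', 240, 191.5, 34) [535.6 232.7  34. ]
('scene', 398, 202.5, 74) [436.4 215.8  74. ]
('scene', 419.5, 211, 74) [426.1 280.   74. ]
('scene', 379, 229, 34) [524.1 225.8  34. ]
('scene', 401, 239.5, 34) [516.  292.8  34. ]
```

View pics/crop1.png

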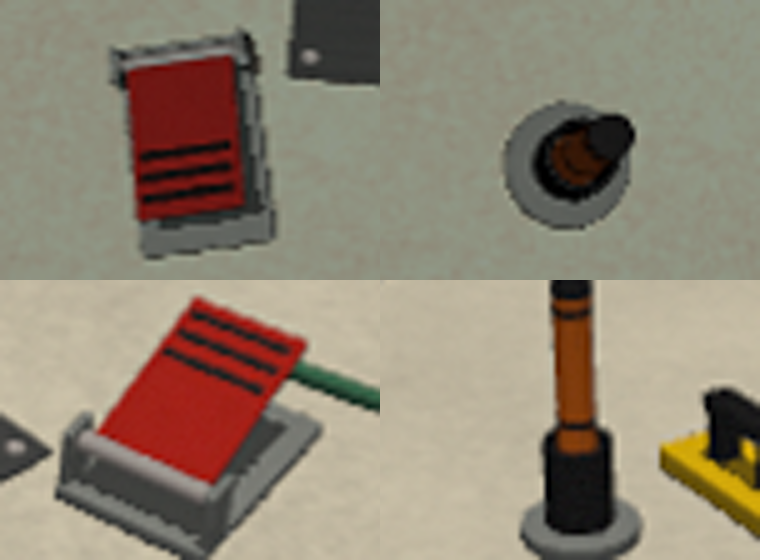

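Run:
```python
from h import *
np.set_printoptions(precision=1,suppress=True)
for a in [('top',374.4,218,12),('top',383,212,187),('scene',293.6,168,12),('scene',292.2,121.5,187),('scene',293.5,153,75)]: print(a,atz(*a))
for n in('top','scene'):
  I=cv2.imread('pics/'+n+'1.png').copy(); u,v=proj(n,[650,56,37]); print(n,u,v, proj(n,[650,56,26]))
print(atz('scene',301.8,221.2,31))
# holder prediction
print(proj('scene',[505,-136,187]),proj('scene',[505,-136,75]),proj('scene',[505,-136,12]))
```

```text
('top', 374.4, 218, 12) [ 454.  -212.3   12. ]
('top', 383, 212, 187) [ 455. -212.  187.]
('scene', 293.6, 168, 12) [ 456.4 -214.2   12. ]
('scene', 292.2, 121.5, 187) [ 460.1 -207.1  187. ]
('scene', 293.5, 153, 75) [ 461.1 -205.6   75. ]
top 294.10019299886676 157.70270583155295 [294.2 158.5]
scene 301.5486095324874 219.2183697900862 [301.6 222.4]
[650.3  57.2  31. ]
[295.6 132.2] [296.8 164.6] [297.3 181.5]
```

The enlarged crops agree between the two cameras:
- **Pedal:** the free end points towards the robot, with its middle at (430,247). That puts the pad at about (456,251,64).
- **Lamp:** about (455.5,-211).
- **Bit:** about (650,57).

Now I move above the pedal with the fingers shut.

```bash
cat >> h.py <<'E'
from scipy.spatial.transform import Rotation as Ro
def go(p,Rt=None,start=None):
    o=bot.get_obs(); q=o['tcp_rot']; R=Ro.from_quat([q[1],q[2],q[3],q[0]])
    d=R.inv().apply(np.array(p)-o['ee_pos'])/400; r=np.zeros(3) if Rt is None else (R.inv()*Rt).as_rotvec()/np.pi
    print(np.round(np.r_[d,r],4).tolist())
E
python3 -c "
from h import *
go([456,251,85])"
```

```text
[-0.9077, -0.4415, 0.3648, 0.0, 0.0, 0.0]
```

>>> apply_moves --pt "-0.9077 -0.4415 0.2 0 0 0 0" --pt "-0.9077 -0.4415 0.2 0 0 0 0" --pt "-0.9077 -0.4415 0.2 0 0 0 0" --pt "-0.9077 -0.4415 0.2 0 0 0 0" --pt "-0.9077 -0.4415 0.2 0 0 0 0" --pt "-0.9077 -0.4415 0.2 0 0 0 0" --pt "-0.9077 -0.4415 0.2 0 0 0 0" --pt "-0.9077 -0.4415 0.2 0 0 0 0" --pt "-0.9077 -0.4415 0.2 0 0 0 0" --pt "-0.9077 -0.4415 0.25 0 0 0 0" --pt "-0.9077 -0.4415 0.3648 0 0 0 0" --pt "-0.9077 -0.4415 0.3648 0 0 0 0"

```text
time: 1.3
ee_pos: [453.4, 250.4, 80.9]
tcp_rot: [-0.004, 0.147, 0.989, -0.002]
force: [-0.0, 0.5, -0.0]
grip_width: 0.3
```

>>> apply_moves --pt "0 0 0.03 0 0 0 0" --pt "0 0 0.045 0 0 0 0" --pt "0 0 0.06 0 0 0 0" --pt "0 0 0.075 0 0 0 0" --pt "0 0 0.09 0 0 0 0" --pt "0 0 0.09 0 0 0 0" --pt "0 0 0.09 0 0 0 0"

```text
time: 2.0
ee_pos: [456.3, 251.6, 49.9]
tcp_rot: [0.0, 0.147, 0.989, 0.0]
force: [-1.7, -1.0, 6.7]
grip_width: -0.1
```

>>> apply_moves --pt "0 0 0.01 0 0 0 0" --pt "0 0 0.015 0 0 0 0" --pt "0 0 0.019 0 0 0 0" --pt "0 0 0.019 0 0 0 0" --pt "0 0 0.019 0 0 0 0"

```text
time: 2.5
ee_pos: [456.1, 251.5, 42.5]
tcp_rot: [-0.0, 0.147, 0.989, 0.0]
force: [-5.1, -0.5, 9.1]
grip_width: 0.1
```

>>> apply_moves --pt "0 0 0.005 0 0 0 0" --pt "0 0 0.008 0 0 0 0" --pt "0 0 0.008 0 0 0 0" --pt "0 0 0.008 0 0 0 0"

```text
time: 2.9
ee_pos: [456.1, 251.7, 41.3]
tcp_rot: [0.0, 0.147, 0.989, 0.0]
force: [-18.6, -7.0, 39.1]
grip_width: 0.3
```

The force jumped from 9 to 39 N within about 1 mm, so the pedal is on its stop. I release it and head up.

>>> apply_moves --pt "0 0 -0.01 0 0 0 0" --pt "0 0 -0.03 0 0 0 0" --pt "0 0 -0.06 0 0 0 0" --pt "0 0 -0.12 0 0 0 0" --pt "0 0 -0.24 0 0 0 0" --pt "0 0 -0.36 0 0 0 0" --pt "0 0 -0.48 0 0 0 0.6" --pt "0 0 -0.52 0 0 0 1" --pt "0 0 -0.52 0 0 0 1"

```text
time: 3.8
ee_pos: [456.7, 251.6, 249.6]
tcp_rot: [0.002, 0.147, 0.989, 0.001]
force: [0.4, 0.5, -2.0]
grip_width: 43.0
```

```bash
python3 -c "
from h import *
print(bot.get_obs()['ee_pos'])
go([455.5,-130,250]);go([455.5,-211,250]);
S=snap('scene','s2.png')[...,::-1]; T=snap('top','t2.png')[...,::-1]
c=lambda I,u,v:cv2.resize(I[v-28:v+28,u-38:u+38],None,fx=5,fy=5)
cv2.imwrite('pics/c2.png',np.hstack([c(S,397,227),c(T,233,209)]))"
```

```text
[456.66800344 251.5876066  249.61591511]
[-0.2753, -0.9134, -0.0029, 0.0, 0.0, 0.0]
[-0.3343, -1.1071, -0.0033, 0.0, 0.0, 0.0]
```

View pics/c2.png

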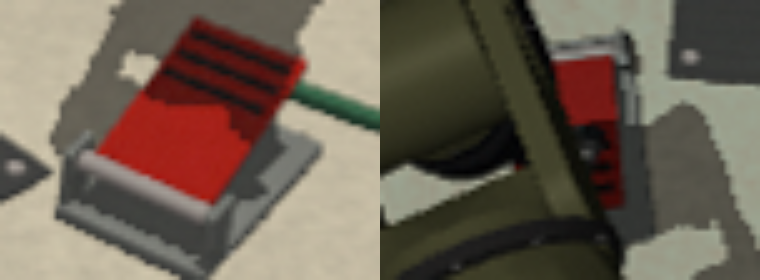

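The pedal is back up. Its free end is at the same pixels as before, crop (195,20) and (305,65). Now the arm goes towards the lamp.

>>> apply_moves --pt "-0.2753 -0.9134 0 0 0 0 1" --pt "-0.2753 -0.9134 0 0 0 0 1" --pt "-0.2753 -0.9134 0 0 0 0 1" --pt "-0.2753 -0.9134 0 0 0 0 1" --pt "-0.2753 -0.9134 0 0 0 0 1" --pt "-0.2753 -0.9134 0 0 0 0 1" --pt "-0.2753 -0.9134 0 0 0 0 1" --pt "-0.2753 -0.9134 0 0 0 0 1" --pt "-0.2753 -0.9134 0 0 0 0 1" --pt "-0.2753 -0.9134 0 0 0 0 1"

```text
time: 4.9
ee_pos: [454.4, -130.4, 245.1]
tcp_rot: [-0.001, 0.148, 0.989, 0.0]
force: [-0.4, -0.1, -0.2]
grip_width: 85.6
```

```bash
python3 -c "
from h import *
print(bot.get_obs()['ee_pos'],bot.get_obs()['qpos'])
go([455.5,-211,230]);go([455.5,-211,133])"
```

```text
[ 454.43547336 -130.40347591  245.10792061] [-3.57011597e-01  1.16696856e-01  1.70945596e+00  1.40395913e-04
  1.31827709e+00 -1.63057629e+00]
[-0.0617, -0.1919, 0.0375, 0.0, 0.0, 0.0]
[-0.0624, -0.192, 0.28, 0.0, 0.0, 0.0]
```

>>> apply_moves --pt "-0.0617 -0.1919 0.02 0 0 0 1" --pt "-0.0617 -0.1919 0.02 0 0 0 1" --pt "-0.0617 -0.1919 0.02 0 0 0 1" --pt "-0.0617 -0.1919 0.04 0 0 0 1" --pt "-0.0617 -0.1919 0.04 0 0 0 1"

```text
time: 5.4
ee_pos: [456.0, -209.3, 229.1]
tcp_rot: [-0.001, 0.147, 0.989, 0.0]
force: [0.6, 0.2, -0.2]
grip_width: 85.5
```

```bash
python3 -c "
from h import *
print(bot.get_obs()['ee_pos'])
go([455.5,-211,133])
S=snap('scene','s3.png')[...,::-1]; T=snap('top','t3.png')[...,::-1]
c=lambda I,u,v:cv2.resize(I[v-40:v+40,u-40:u+40],None,fx=5,fy=5)
cv2.imwrite('pics/c3.png',np.hstack([c(S,292,130),c(T,378,205)]))"
```

```text
[ 455.98912047 -209.33211267  229.09449205]
[-0.0006, -0.0045, 0.2402, 0.0, 0.0, 0.0]
```

View pics/c3.png

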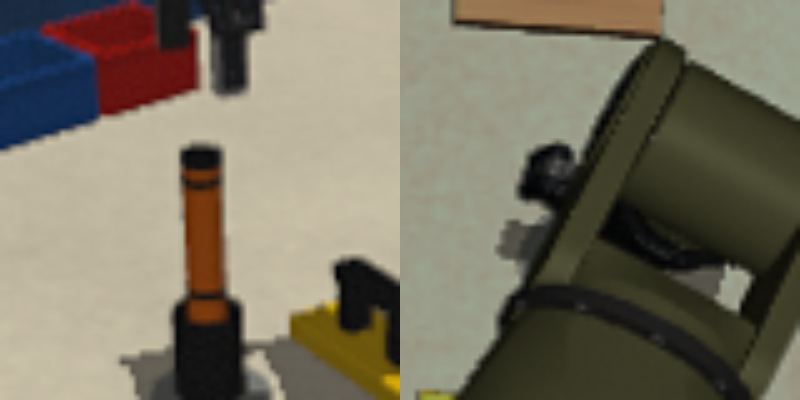

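The fingers, at crop (175,40) and (230,85), straddle the lamp axis at column 202. I go down and grip.

>>> apply_moves --pt "0 -0.0045 0.08 0 0 0 1" --pt "0 -0.0045 0.16 0 0 0 1" --pt "0 -0.0045 0.22 0 0 0 1" --pt "0 -0.0045 0.24 0 0 0 1" --pt "0 -0.0045 0.24 0 0 0 0" --pt "0 -0.0045 0.24 0 0 0 0" --pt "0 -0.0045 0.24 0 0 0 0" --pt "0 -0.0045 0.24 0 0 0 0" --pt "0 -0.0045 0.24 0 0 0 0" --pt "0 -0.0045 0.24 0 0 0 0" --pt "0 -0.0045 0.24 0 0 0 0" --pt "0 -0.0045 0.24 0 0 0 0" --grip_force 50

```text
time: 6.7
ee_pos: [456.2, -212.8, 135.7]
tcp_rot: [0.001, 0.147, 0.989, -0.0]
force: [-1.4, 1.2, 6.1]
grip_width: 25.6
```

>>> apply_moves --pt "0 0 -0.03 0 0 0 0" --pt "0 0 -0.08 0 0 0 0" --pt "0 0 -0.14 0 0 0 0" --pt "0 0 -0.2 0 0 0 0" --pt "0 0 -0.26 0 0 0 0" --pt "0 0 -0.32 0 0 0 0" --pt "0 0 -0.32 0 0 0 0" --grip_force 70

```text
time: 7.4
ee_pos: [456.4, -213.0, 266.2]
tcp_rot: [0.003, 0.147, 0.989, -0.001]
force: [0.9, 0.5, -2.0]
grip_width: 25.6
```

```bash
python3 -c "
from h import *
o=bot.get_obs();print(o['ee_pos'],o['force'],o['grip_width'])
S=snap('scene','s4.png')[...,::-1]
cv2.imwrite('pics/c4.png',cv2.resize(S[50:190,220:360],None,fx=4,fy=4))
for p in ([456,-212,262],[456,-212,131]): print(proj('scene',p)-[220,50])"
```

```text
[ 456.37318163 -212.98710369  266.17937415] [ 0.87906479  0.49988354 -2.01662269] 25.61300594691034
[71.35958598 48.11692908]
[72.85511497 86.683114  ]
```

View pics/c4.png

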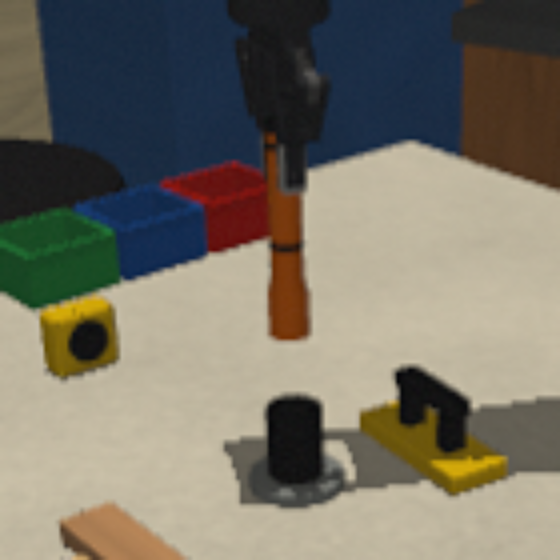

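The lamp is out and hangs straight, with its lens at crop (289,335). That matches a lens height of about 142. I work out the final pose from this.

```bash
python3 -c "
from h import *
o=bot.get_obs();q=o['tcp_rot'];R=Ro.from_quat([q[1],q[2],q[3],q[0]])
a=.088;s=.5**.5;zt=np.array([s*np.cos(a),s*np.sin(a),-s])
z0=R.apply([0,0,1]);c=np.cross(z0,zt);Rt=Ro.from_rotvec(c/np.linalg.norm(c)*np.arccos(z0@zt))*R
P=np.array([650,57,26])-223.7*zt;print(P)
go([456,-80,300]);go([440,43,300]);go(P-60*zt,Rt);go(P,Rt)"
```

```text
[492.43229004  43.09813764 184.17978695]
[0.0963, 0.3174, -0.0905, 0.0, 0.0, 0.0]
[0.2242, 0.5999, -0.091, 0.0, 0.0, 0.0]
[0.1977, 0.5987, 0.0926, -0.0937, -0.231, 0.0]
[0.0996, 0.6385, 0.1989, -0.0937, -0.231, 0.0]
```

>>> apply_moves --pt "0.0963 0.3174 -0.04 0 0 0 0" --pt "0.0963 0.3174 -0.04 0 0 0 0" --pt "0.0963 0.3174 -0.04 0 0 0 0" --pt "0.2 0.6 -0.04 0 0 0 0" --pt "0.2 0.6 -0.04 0 0 0 0" --pt "0.2 0.6 -0.04 0 0 0 0" --pt "0.2 0.6 0 -0.0312 -0.077 0 0" --pt "0.2 0.6 0.02 -0.0625 -0.154 0 0" --pt "0.1977 0.5987 0.05 -0.0937 -0.231 0 0" --pt "0.1977 0.5987 0.08 -0.0937 -0.231 0 0" --pt "0.1977 0.5987 0.0926 -0.0937 -0.231 0 0" --pt "0.1977 0.5987 0.0926 -0.0937 -0.231 0 0"

```text
time: 8.65
ee_pos: [447.2, 39.2, 222.2]
tcp_rot: [0.371, 0.137, 0.914, 0.089]
force: [0.3, 0.4, -2.3]
grip_width: 25.3
```

```bash
python3 -c "
from h import *
o=bot.get_obs();q=o['tcp_rot'];R=Ro.from_quat([q[1],q[2],q[3],q[0]])
a=.088;s=.5**.5;zt=np.array([s*np.cos(a),s*np.sin(a),-s])
z0=R.apply([0,0,1]);c=np.cross(z0,zt);Rt=Ro.from_rotvec(c/np.linalg.norm(c)*np.arccos(z0@zt))*R
P=np.array([650,57,26])-223.7*zt;print(o['ee_pos'],z0,zt,o['qpos'],o['joint_velocities'])
go(P,Rt)"
```

```text
[447.24216851  39.22075687 222.16873422] [ 0.70263543  0.06200233 -0.70884354] [ 0.70437063  0.06214512 -0.70710678] [-0.04573126 -0.25953374  2.29081201  0.28224268  0.34449433 -1.54720177] [-0.02404627 -0.05102459  0.09522899  0.36986328 -0.27973379 -0.36770229]
[-0.0125, 0.0048, 0.1473, -0.0003, -0.0007, 0.0]
```

>>> apply_moves --pt "-0.003 0.001 0.04 0 0 0 0" --pt "-0.006 0.002 0.08 0 0 0 0" --pt "-0.01 0.004 0.12 0 0 0 0" --pt "-0.0125 0.0048 0.1473 0 0 0 0" --pt "-0.0125 0.0048 0.1473 0 0 0 0" --pt "-0.0125 0.0048 0.1473 0 0 0 0" --pt "-0.0125 0.0048 0.1473 0 0 0 0"

```text
time: 9.35
ee_pos: [494.6, 43.5, 187.6]
tcp_rot: [0.371, 0.136, 0.914, 0.09]
force: [0.1, -0.5, -2.5]
grip_width: 25.8
```

```bash
python3 -c "
from h import *
o=bot.get_obs();q=o['tcp_rot'];R=Ro.from_quat([q[1],q[2],q[3],q[0]]);z=R.apply([0,0,1])
print(o['ee_pos'],z,'spot',o['ee_pos']+223.7*z,abs(o['joint_velocities']).max())
S=snap('scene','s5.png')[...,::-1];T=snap('top','t5.png')[...,::-1]
c=lambda I,u,v:cv2.resize(I[v-40:v+40,u-40:u+40],None,fx=5,fy=5)
A=np.hstack([c(S,310,200),c(T,294,180)]);cv2.imwrite('pics/c5.png',A)
for k in (123.7,110.,73.7,51):
  p=o['ee_pos']+k*z;print(k,p,(proj('scene',p)-[270,160])*5,(proj('top',p)-[254,140])*5+[400,0])"
```

```text
[494.57310545  43.47320101 187.58277829] [ 0.70253096  0.06308782 -0.70885131] spot [651.72928047  57.58594622  29.0127399 ] 0.00729114782988599
123.7 [581.4761848   51.27716428  99.89787106] [244.24421492 150.1094413 ] [603.56795521 172.14493375]
110.0 [571.85151069  50.41286115 109.60913402] [256.05447984 128.27972705] [604.3056591 184.3154505]
73.7 [546.34963696  48.12277331 135.34043663] [287.26903255  70.58835205] [606.31809241 217.49072531]
51 [530.40218425  46.6906798  151.43136141] [306.72960203  34.62430917] [607.62098463 238.949254  ]
```

View pics/c5.png

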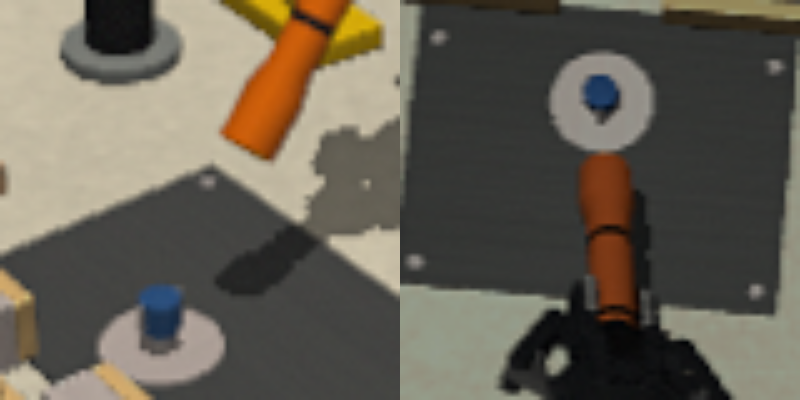

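The lens is at scene crop (248,146) against a predicted (244,150), and the top view lines up with the bit at (601,92). The beam spot is about 3 mm high, so I make one small correction.

```bash
python3 -c "
from h import *
p=bot.get_obs()['ee_pos'];go(p+[-1.5,-.5,-3.5])"
```

```text
[0.0079, -0.0042, 0.0035, 0.0, 0.0, 0.0]
```

>>> apply_moves --pt "0.004 -0.002 0.002 0 0 0 0" --pt "0.0079 -0.0042 0.0035 0 0 0 0" --pt "0.0079 -0.0042 0.0035 0 0 0 0" --pt "0.0079 -0.0042 0.0035 0 0 0 0" --pt "0.0079 -0.0042 0.0035 0 0 0 0" --pt "0.0079 -0.0042 0.0035 0 0 0 0"

```text
time: 10.05
ee_pos: [493.6, 43.0, 184.1]
tcp_rot: [0.371, 0.136, 0.914, 0.09]
force: [-0.0, 0.3, -2.1]
grip_width: 25.9
```

```bash
python3 -c "
from h import *
o=bot.get_obs();q=o['tcp_rot'];z=Ro.from_quat([q[1],q[2],q[3],q[0]]).apply([0,0,1])
print(o['time'],'spot',o['ee_pos']+223.7*z,abs(o['joint_velocities']).max(),o['force'],o['grip_width'])
snap('scene','s6.png')"
```

```text
10.05 spot [650.76676441  57.11011087  25.5271052 ] 0.0017386174471452917 [-0.04713276  0.29306026 -2.09774678] 25.935198916030924
```

View pics/s6.png

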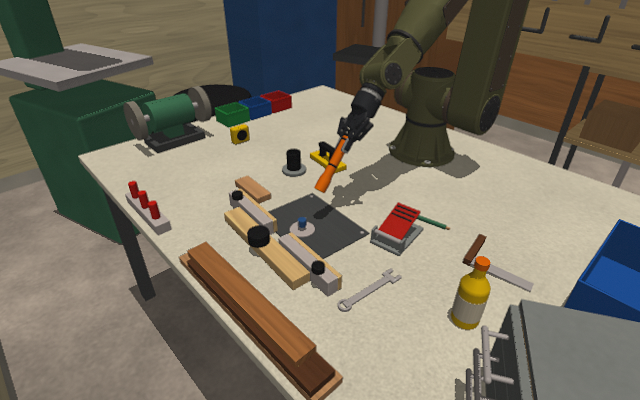

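The lens, at (320,187), points at the bit at (302,223). The pedal is up and the other things look unmoved, so I hand the job in.

```bash
python3 -c "
from bench import bot
print(bot.finish_job())"
```

```text
the job is handed in; nothing more can be done
None
```

The job is done and handed in after about 10 s of the 54 s allowed, with the arm still holding the lamp over the bit.

- **Pedal:** I pressed it down to its stop. The force rose from 9 N to 39 N within about 1 mm at the expected depth. A picture afterwards shows the pedal back up. That 39 N was between the shut fingertips and the pedal and came close to the 40 N limit. I only read the force at the end of each move, so I can't rule out a brief higher peak.
- **Lamp:** I drew it straight up out of the holder and tilted it 45° with the lens low. From the gripper pose, the point 100 mm in front of the lens is at (650.8, 57.1, 25.5). I measured the middle of the bit at about (650, 57, 26).
- **Last checks:** The joints were practically still and the grip was steady at 26 mm. The lens showed within about 1 pixel of where I predicted in a picture taken just before a final shift of about 4 mm. The other things looked unmoved in the last picture. The camera calibration adds about 2 mm of uncertainty.

No check failed.

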